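Test the latching stop button of the bench station

TASK

Test the stop button on the bench: with the fingertips press the mushroom head of the stop station in until it latches and stays down, then push its lug clockwise (seen from above) until the head pops out again, and let go so that the lug swings back to its rest position. Only push: do not grip the lug, do not touch the speed control box with the dial, and leave the loose things on the bench where they are.

Things in the scene. Friction and masses are not known exactly. Their poses are not given: they have to be found in the camera images.
- stop_station: The stop station, fixed to the bench: a grey plastic box 120 x 96 mm and 60 mm high, with a black cable gland on its +x end. In the middle of its top stands a black mushroom head (58 mm across) with one lug sticking out sideways toward the box's -x; a low steel half collar (inner radius 32 mm, outer 37 mm, top 80 mm above the bench) surrounds the head on the +x side only. Origin: centre of the underside, on the axis of the head; z up.
- head_top (a point): Centre of the crown of the mushroom head, where to press; 98 mm above the bench when the head is out. The crown is a shallow dome, nearly flat over the middle 40 mm. Moves with the head. It and the station share one vertical axis, about which the head turns.
- lug_mid (a point): Point in the middle of the lug, 44 mm out from the axis of the head, at mid height and mid thickness; 87 mm above the bench when the head is out, 80 mm when latched. The lug is a black bar 14 mm thick (sideways) over its lower 14 mm, 8 mm thick over its top 4 mm, 18 mm high in all, reaching from the head to 58 mm from its axis; it moves down and turns with the head. At rest it points along the station's own -x. Beside it the box's flat top lies free at 60 mm above the bench.
- stop_plunger (a joint): How far the mushroom head is pushed in (m): 0 is fully out, 0.007 is latched, 0.0095 is the end stop. A spring pushes it out (3 to 5 N); pressing it past the latch takes about 8 N in all, with the peak about 3 mm in (a force stop below 12 N may halt too early); then it goes easily to the hard end stop. It latches by itself when pushed past 0.007 with the lug at rest, and stays at 0.007 when let go.
- stop_head (a joint): Twist of the mushroom head (rad), growing clockwise seen from above: 0 is rest (lug along the station's -x), 1.0 the end stop. Past about 0.5 the latch lets go and the spring pushes the head out. A weak spring (up to 0.05 N m, about 1 N at the lug) turns it back to 0 when let go.
- lug_right: The side cheek of the lug with the face to push on for a clockwise twist: the station's -y side of the lug. Same origin and axes as the mushroom head: on its axis, at the underside of the dome (76 mm above the bench when out), z up, lug along -x.
- lug_left: The other side cheek of the lug, with the face on the station's +y side; same origin and axes as the right cheek.
- speed_box: A different fixed box, 110 x 90 x 50 mm, of the same grey plastic, with a round dial with a bar grip on its top (about 48 mm across). Not part of the job. Origin: centre of the underside. It and the stop station may change places.
- speed_dial (a joint): Angle of the dial on the speed control box (rad); leave it alone.
- eraser_pad: Loose green and pale block 42 x 65 x 23 mm, bystander. Origin: centre of the underside.
- shade_tab: Loose cream shade tab 10 x 60 x 8 mm, bystander. Origin: centre of the underside.
- jar_f: Loose jar with a white cap, 40 mm across and 36 mm high, bystander. Origin: centre of the underside.
- cast_b: Loose dental cast with teeth, 34 x 43 x 15 mm, bystander. Origin: centre of the underside.
- tweezers: Loose steel tweezers, 16 x 135 x 9 mm, bystander. Origin: centre of the underside.
- dropper_white: Loose white dropper bottle, 33 mm across and 118 mm high, bystander. Origin: centre of the underside.

How it is judged (in metres and radians):
On the way, in this order (a step that is already met when the one before it is completed fails the run):
1. the mushroom head is pressed in past its latch, with the lug not twisted (value of joint stop_plunger above 0.0062 m and value of joint stop_head below 0.25 rad), for 0.2 s.
2. the lug is on its way clockwise while the head is still held in by the latch (value of joint stop_head above 0.15 rad and value of joint stop_plunger above 0.006 m), for 0.02 s.
3. the head is twisted clockwise and has popped out (value of joint stop_head above 0.3 rad and value of joint stop_plunger below 0.002 m), for 0.02 s.
At the end, for the whole second after the job is handed in: The mushroom head is fully out (within 1.5 mm), its lug is back at rest (within 0.12 rad) and still, and the loose things are within 30 mm of where they were (value of joint stop_plunger below 0.0015 m and value of joint stop_head below 0.12 rad and velocity of joint stop_head between -0.1 and 0.1 rad/s and distance of each of eraser_pad, shade_tab, jar_f, cast_b, tweezers, dropper_white from where it was at the start of the episode below 0.03 m); the robot touches nothing.
It fails at once if the lug is gripped: both of its side faces are pressed by the fingers at once (contact force between the fingers and lug_right above 1.5 N and contact force between the fingers and lug_left above 1.5 N).
It fails at once if the speed control box or its dial is touched by the robot (contact force between any of the arm, the fingers and speed_box above 0.5 N).
It fails at once if a loose thing is pushed away or lifted (distance of any of eraser_pad, shade_tab, jar_f, cast_b, tweezers, dropper_white from where it was at the start of the episode above 0.03 m or height (world z) of any of eraser_pad, shade_tab, jar_f, cast_b, tweezers, dropper_white above 0.012 m).
It also fails if it takes over 42 s, if anything falls off the work surface, if the arm or the gripper's body presses on something with over 40 N, if the wrist force passes 120 N, or if a joint passes its speed limit or range.

ROBOT

A 7-joint arm with a two-finger parallel gripper is mounted at the origin on a cart in front of the work surface, level with it; the furniture and walls round the work are solid. World frame = base frame: x ahead of the robot, y to its left, z up, the work surface at z = 0. Lengths are in m, angles in degrees, forces in N, time in s.
With the tool pointing down it reaches from about 0.4 to 0.9 m from the base axis. Payload 5.5 kg.
Tool frame: the origin (TCP) lies on the centre line of the jaws, within the pads' length; the fingertips stand bot.tcp_to_tips ahead of it and the grasp point (between the pads) lies 5 mm behind it (bot.tcp_to_tips is the distance from the TCP to the fingertips, in m); z points along the fingers, y is the line along which they close (so a half turn about z gives the same grasp; the last joint's range is limited). The gripper opens to 92 mm and grips with 3 to 60 N. Pads are 19 mm wide; open, the fingers measure 130 mm over their backs; the gripper's body (75 mm by 190 mm) begins 47 mm behind the grasp point.
Start: joints at [90.596, 28.699, -24.465, 88.831, 12.651, 65.22, -12.049], TCP at [0.163, -0.629, 0.241] pointing down, gripper open.
Joint ranges: [-164.97, 164.97], [-17.58, 116.51], [-87.97, 89.64], [11.32, 138.91], [-80.73, 260.73], [10.89, 115.49], [-147.41, 147.41]. Speed limits (degrees/s): [147.25, 147.25, 180, 180, 180, 180, 180].

INTERFACE

Orientations are given as a 3x3 rotation matrix whose columns are the frame's x, y, z axes.
In Python, from plant import bot, capture, sign_off gives the robot as it stands.
- The arm moves only by the tool carry_out, never from a script. Its argument "rows" is a list that holds one entry, the list of rows, each a list of 5 numbers: the closure, from 0 (fully open) to 1 (shut), then the shift along the tool's x, y, z as a fraction of full scale, then the turn about the tool's z as a fraction of full scale. In form: [[[jaw, dx, dy, dz, yaw], ...]]. A call has 1 to 8 rows; each row is the pose to reach, as a shift and turn from the pose commanded when the call began, along the tool's axes at that moment; what a row does not reach only later rows make up. Full scale, the value 1, is 0.2 m for a shift and 90 degrees for a turn. A row lasts 1/8 s, in which the tool goes at most 62.5 mm and 10.7 degrees, less where a joint would pass 70% of its speed; a pose out of reach is approached as far as the arm can. A call with a number of a shift or a turn outside -1 to 1 is refused whole. A call with a gripper value outside its range is refused whole. The fingers move at their own pace and stop on an object; "squeeze" is the grip in N (left out, the last holds). Time passes only in rows, so rows that repeat a pose let the fingers close. It gives the time, the measured TCP pose, the force, the opening and the grip force at its end, in the units of the state.
- bot.observe(): the state, without advancing time (a new reading comes with each control period).
- capture(name): name is "side" or "top"; returns a dict with "pixels" (384x512x3 uint8, red, green, blue), "vertical_fov" (degrees; the focal length in pixels is half the picture's height over the tangent of half this angle, whatever the lens; pixels are square), "cx", "cy" (the principal point, pixels), "extrinsics" (4x4, takes a point from camera to world coordinates). Camera axes: x right, y up, looking along -z (the intrinsics and any distortion apply to the point x, -y, -z); pixel columns grow to the right and rows downward; lengths in m; the calibration is good to about 2 mm. A picture is of the moment at which its call begins. There is no depth.
- sign_off(): hands the job in; it is judged then, once.
The state is a dict: "time_s": time; "joint_pos": joint angles; "dq": joint speeds; "effort": joint torques, N m; "tool_pos": TCP position; "ee_rot": TCP orientation; "wrist_force": force on the tool from outside, world axes, zero at the start; "torque": the same for the moment, N m; "opening": opening from 0.0 (shut) to 1.0 (fully open); "finger_force": force on a finger pad.
Only numpy, scipy, OpenCV 4.12 (cv2) and the standard library are available. Lean on these libraries where they do the work, as an engineer would, in place of code of your own. Each camera call takes 0.05 s, during which the arm holds its last target. There are 200 camera calls.

## Working session

There is one attempt and no reset: what is moved stays moved. The work goes in short steps, Python scripts to look and compute and a tool call to move; the robot and the scene stay as the last step left them, time stands still between calls to the robot, and variables do not carry over. Pictures are saved under pics/ and viewed, at most 10 in all, crops included, and the job is handed in when it is done.

Besides the shell and the picture viewer there is one more tool, called by a JSON object that holds its "name" and its "arguments", one argument or row to a line. carry_out: Moves the arm, as the interface text tells. Its arguments: {"type":"object","properties":{"rows":{"type":"array","items":{"type":"array","items":{"type":"array","items":{"type":"number","minimum":-1,"maximum":1}}}},"squeeze":{"type":"number"}},"required":["rows"]}

```bash
mkdir -p pics; ls
python3 - <<'E'
from plant import bot,capture
import cv2,numpy as np
for n in("top","side"):
    c=capture(n); cv2.imwrite(f"pics/{n}0.png",c["pixels"][:,:,::-1]); print(n,{k:(np.round(v,4).tolist() if k=="extrinsics" else v) for k,v in c.items() if k!="pixels"})
print(bot.observe(),bot.tcp_to_tips)
E
```

```text
pics
top {'vertical_fov': 43.30550865770809, 'cx': 258.5530977054491, 'cy': 189.51859089276024, 'extrinsics': [[0.0129, 0.9913, -0.1309, 0.3568], [-0.9998, 0.0147, 0.0128, -0.2474], [0.0146, 0.1308, 0.9913, 1.0822], [0.0, 0.0, 0.0, 1.0]]}
side {'vertical_fov': 46.398554019921086, 'cx': 262.2716534340454, 'cy': 196.80919746993692, 'extrinsics': [[-0.9328, 0.1929, -0.3043, 0.1212], [-0.3597, -0.4513, 0.8167, 0.7438], [0.0202, 0.8713, 0.4904, 0.676], [0.0, 0.0, 0.0, 1.0]]}
{'time_s': 0.1, 'joint_pos': array([ 90.59531577,  28.74901945, -24.45514939,  88.88408355,
        12.64928048,  65.21996157, -12.04984006]), 'dq': array([ 0.17072874, -0.07382255, -0.04492481, -0.14170844,  0.05792223,
        0.01960022,  0.03520617]), 'effort': array([-1.09689802e-02, -5.67874074e+01, -5.83828479e+00, -2.79915404e+01,
       -6.89959712e-02,  2.40903668e-02,  4.21709524e-05]), 'tool_pos': array([ 0.16241088, -0.62876474,  0.23978716]), 'ee_rot': array([[ 9.68204603e-01,  2.50159411e-01, -3.41064773e-04],
       [ 2.50159624e-01, -9.68203090e-01,  1.71418505e-03],
       [ 9.85995559e-05, -1.74500249e-03, -9.99998473e-01]]), 'wrist_force': array([-0.10874108, -0.01007396, -0.12559475]), 'torque': array([-0.02152947, -0.04068284,  0.03760571]), 'finger_force': 0.0, 'opening': 0.9994635888432207} 0.014
```

View pics/top0.png

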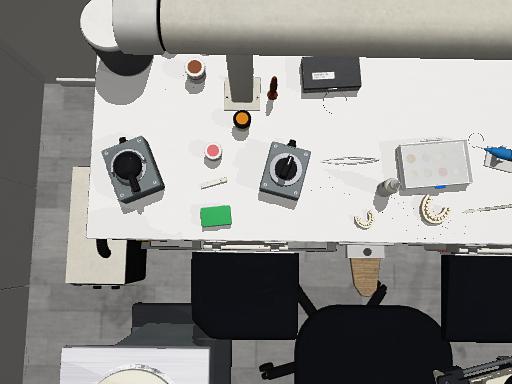

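View pics/side0.png

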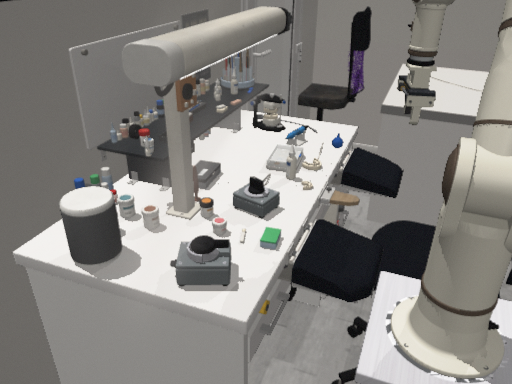

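The top view shows the stop station at about (130,168), with its lug pointing down to (137,190) and the gland up at (122,140). The speed box is at (288,168) and the loose items are around it. The side view shows the station at about (205,257).

```bash
cat > h.py <<'E'
import numpy as np,cv2
def ray(c,u,v):
    f=192/np.tan(np.radians(c["vertical_fov"]/2)); E=c["extrinsics"]
    d=E[:3,:3]@np.array([(u-c["cx"])/f,-(v-c["cy"])/f,-1]); return E[:3,3],d
def on(c,u,v,z):
    o,d=ray(c,u,v); return o+d*(z-o[2])/d[2]
def proj(c,p):
    f=192/np.tan(np.radians(c["vertical_fov"]/2)); E=c["extrinsics"]
    q=E[:3,:3].T@(np.asarray(p)-E[:3,3]); return c["cx"]-f*q[0]/q[2],c["cy"]+f*q[1]/q[2]
E
python3 - <<'E'
from plant import capture
from h import *
c=capture("top");im=np.ascontiguousarray(c["pixels"][:,:,::-1])
x0,y0,w,h=95,130,75,80
g=im.max(2)
roi=np.zeros_like(g);roi[y0:y0+h,x0:x0+w]=1
white=((g<140)&(roi>0)).astype(np.uint8)
# grey box top: largest component
hsv=cv2.cvtColor(im,cv2.COLOR_BGR2HSV)
print(g[165:172,108:160:3]); print(g[180,100:170:3])
for name,m in(("box<140",white),("blk",((g<38)&(roi>0)).astype(np.uint8))):
    n,l,s,ce=cv2.connectedComponentsWithStats(m)
    for i in range(1,n):
        if s[i,4]>60:
            ct=cv2.findContours((l==i).astype(np.uint8),0,2)[0][0]
            print(name,s[i],ce[i],cv2.minAreaRect(ct))
a=cv2.resize(im[y0:y0+h,x0:x0+w],None,fx=7,fy=7,interpolation=cv2.INTER_CUBIC)
cv2.imwrite("pics/c1.png",a)
s=capture("side")["pixels"][:,:,::-1]
cv2.imwrite("pics/c2.png",cv2.resize(s[225:290,165:245],None,fx=7,fy=7,interpolation=cv2.INTER_CUBIC))
E
```

```text
[[120 191  16  23  28  28  29  29  29  25  21   0 199 129 133  78  35 239]
 [119 188  16  24  29  28  28  31  30  25  21   0 202 129 132 101  39 239]
 [122 194  18  24  28  28  29  29  31  26  22   0 202 129 133 112  44 241]
 [118 204  13  24  29  29  27  29  25  24  20  15 201 130 132 124  51 243]
 [102 212  22  26  27  28  29  29  27  26  24  14 200 129 131 138  49 246]
 [106 200  34  25  27  27  29  32  25  24  18  73 203 131 132 135  65 252]
 [113 224  53  24  27  31  28  20  25  22  13 102 212 131 130 135  92 149]]
[232 232 231 233 106 129  55  88  97 100  22  31   3  56 131 130 131 132
 143 139  56 247 237 237]
box<140 [ 102  136   63   68 2608] [132.47967791 170.09854294] ((131.00692749023438, 167.33071899414062), (64.52415466308594, 48.72686004638672), 69.14553833007812)
blk [114 152  28  40 714] [128.38235294 168.24369748] ((127.5, 171.5), (39.0, 27.0), 90.0)
```

View pics/c1.png

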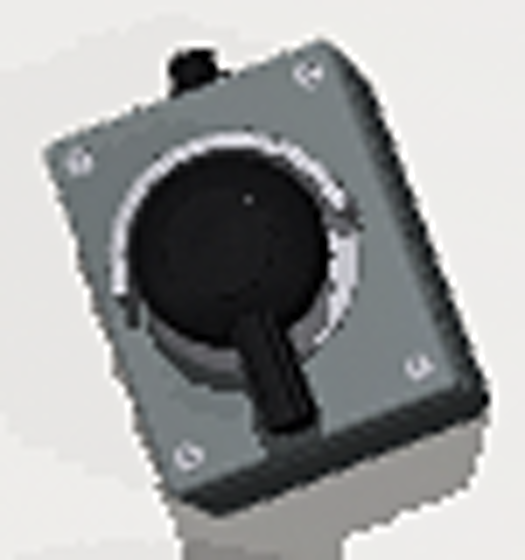

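View pics/c2.png

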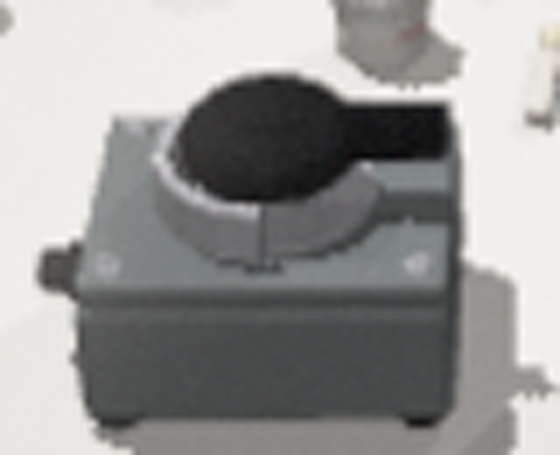

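The top crop gives the head disc centre at crop (228,247), the lug tip at (290,425) and the four screws at (79,162), (309,73), (420,367) and (190,457). The side crop confirms the head, with the lug pointing away from the gland and the collar on the gland side.

Run:
```python
from plant import capture
from h import *
c=capture("top")
U=lambda X,Y:(95+(X+.5)/7-.5,130+(Y+.5)/7-.5)
S=np.array([on(c,*U(*p),.06) for p in[(79,162),(309,73),(420,367),(190,457)]])
print(S.round(4),"screw centre",S.mean(0).round(4))
ax=(S[0]+S[1]-S[2]-S[3])/2; ay=(S[0]+S[3]-S[1]-S[2])/2
print("len",np.linalg.norm(ax),np.linalg.norm(ay),"yaw",np.degrees(np.arctan2(ax[1],ax[0])),np.degrees(np.arctan2(-ay[0],ay[1])))
hc=on(c,*U(228,247),.086);print("head",hc.round(4)); r=[on(c,*U(x,247),.086) for x in(129,327)];print("diam",np.linalg.norm(r[0]-r[1]))
for z in(.09,):
    L=on(c,*U(280,375),z);d=S.mean(0)-L;print("lug pt",L.round(4),"yaw",np.degrees(np.arctan2(d[1],d[0])),np.linalg.norm(d[:2]))
s=capture("side");V=lambda X,Y:(165+(X+.5)/7-.5,225+(Y+.5)/7-.5)
o1,d1=ray(c,*U(228,247));o2,d2=ray(s,*V(262,140))
t=np.linalg.lstsq(np.c_[d1,-d2],o2-o1,rcond=None)[0];print("tri",o1+t[0]*d1,o2+t[1]*d2)
# bystander positions near
for n,p in(("jar",(213,150)),("tab",(213,183)),("eraser",(216,216)),("dial",(288,168)),("amber",(242,119))):print(n,on(c,*p,.02).round(3))
```

```text
[[ 0.5665  0.0677  0.06  ]
 [ 0.5955 -0.0012  0.06  ]
 [ 0.5047 -0.039   0.06  ]
 [ 0.4761  0.0294  0.06  ]] screw centre [0.5357 0.0142 0.06  ]
len 0.09831425245812761 0.07440793902743259 yaw 22.78543036334087 22.762364007098487
head [0.5361 0.0142 0.086 ]
diam 0.05870276518658537
lug pt [ 0.4973 -0.004   0.09  ] yaw 25.41777366806725 0.04248702852534881
tri [0.53668473 0.01497649 0.08299833] [0.53558517 0.01459439 0.08270002]
jar [ 0.585 -0.158  0.02 ]
tab [ 0.51 -0.16  0.02]
eraser [ 0.437 -0.168  0.02 ]
dial [ 0.546 -0.326  0.02 ]
amber [ 0.657 -0.222  0.02 ]
```

Three measurements agree: the station axis is at (0.536, 0.0144) with a yaw of 22.8°. I'll travel there at the current height with the jaws closing.

{"name": "carry_out", "arguments": {
  "rows": [
    [[1, 0.3, -0.3, 0, 0], [1, 0.55, -0.55, 0, 0], [1, 0.8, -0.8, 0, 0], [1, 1, -1, 0, 0], [1, 1, -1, 0, 0], [1, 1, -1, 0, 0]]
  ],
  "squeeze": 20
}}

```text
time_s: 1.05
tool_pos: [0.3082, -0.383, 0.2412]
ee_rot: [[0.967, 0.256, 0.0], [0.256, -0.967, -0.0], [0.0, 0.0, -1.0]]
wrist_force: [0.3, -0.9, -1.1]
opening: 0.397
finger_force: 0.0
```

{"name": "carry_out", "arguments": {
  "rows": [
    [[1, 0.25, -0.25, 0, 0], [1, 0.5, -0.5, 0, 0], [1, 0.75, -0.75, 0, 0], [1, 1, -1, 0, 0], [1, 1, -1, 0, 0], [1, 1, -1, 0, 0]]
  ]
}}

```text
time_s: 1.8
tool_pos: [0.4512, -0.1403, 0.241]
ee_rot: [[0.967, 0.254, 0.001], [0.254, -0.967, 0.001], [0.001, -0.0, -1.0]]
wrist_force: [-0.4, -0.2, -1.0]
opening: -0.001
finger_force: 0.0
```

{"name": "carry_out", "arguments": {
  "rows": [
    [[1, 0.2, -0.21, 0, -0.03], [1, 0.4, -0.42, 0, -0.06], [1, 0.607, -0.64, 0, -0.09], [1, 0.607, -0.64, 0.2, -0.09], [1, 0.607, -0.64, 0.4, -0.09], [1, 0.607, -0.64, 0.5, -0.09], [1, 0.607, -0.64, 0.5, -0.09], [1, 0.607, -0.64, 0.5, -0.09]]
  ]
}}

```text
time_s: 2.8
tool_pos: [0.5365, 0.0117, 0.142]
ee_rot: [[0.924, 0.383, 0.002], [0.383, -0.924, -0.0], [0.002, 0.001, -1.0]]
wrist_force: [0.8, 0.4, 0.9]
opening: 0.009
finger_force: 0.0
```

Run:
```python
from plant import capture,bot
from h import *
o=bot.observe();print(o["tool_pos"],o["ee_rot"].round(4),o["wrist_force"],o["opening"])
c=capture("side");s=c["pixels"][:,:,::-1];t=capture("top")["pixels"][:,:,::-1]
a=cv2.resize(s[150:300,130:290],(640,600));cv2.imwrite("pics/c3.png",a)
p=o["tool_pos"]-[0,0,.014];print(proj(c,p))
```

```text
[0.53648321 0.01173333 0.14198359] [[ 9.237e-01  3.831e-01  2.100e-03]
 [ 3.831e-01 -9.237e-01 -1.000e-04]
 [ 1.900e-03  9.000e-04 -1.000e+00]] [0.82302392 0.38828555 0.88634494] 0.008554804148669303
(np.float64(201.31038577476085), np.float64(227.05244164862))
```

View pics/c3.png

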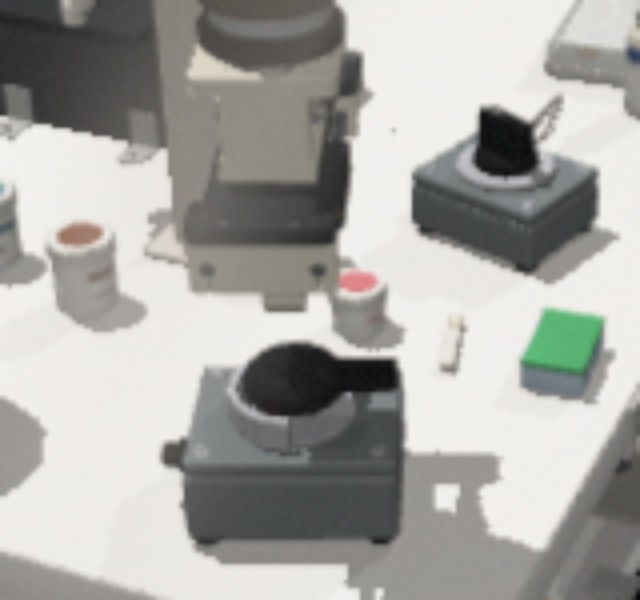

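The side view shows the closed fingertips at crop (285,308), which matches the projected TCP. They hang above the head, still out, with nothing touched. Next is the press.

{"name": "carry_out", "arguments": {
  "rows": [
    [[1, 0, -0.013, 0.1, 0], [1, 0, -0.013, 0.14, 0], [1, 0, -0.013, 0.16, 0], [1, 0, -0.013, 0.18, 0], [1, 0, -0.013, 0.195, 0], [1, 0, -0.013, 0.2, 0], [1, 0, -0.013, 0.2, 0], [1, 0, -0.013, 0.2, 0]]
  ]
}}

```text
time_s: 3.9
tool_pos: [0.5341, 0.0148, 0.1022]
ee_rot: [[0.923, 0.384, -0.001], [0.384, -0.923, -0.002], [-0.001, 0.001, -1.0]]
wrist_force: [-7.7, -1.7, 20.0]
opening: 0.004
finger_force: 9.8
```

The press reached 20 N with the tips at 88 mm, which is the end stop. I'll lift, move beside the lug and check.

{"name": "carry_out", "arguments": {
  "rows": [
    [[1, 0, 0, -0.1, 0], [1, 0, 0, -0.2, 0], [1, -0.12, 0.12, -0.2, 0], [1, -0.24, 0.24, -0.2, 0], [1, -0.24, 0.24, -0.2, 0], [1, -0.24, 0.24, -0.2, 0], [1, -0.24, 0.24, -0.2, 0]]
  ]
}}

```text
time_s: 4.78
tool_pos: [0.5091, -0.0468, 0.1412]
ee_rot: [[0.923, 0.386, 0.001], [0.386, -0.923, 0.001], [0.001, -0.0, -1.0]]
wrist_force: [-0.1, -1.0, -0.8]
opening: 0.007
finger_force: 0.0
```

Run:
```python
from plant import capture,bot
from h import *
o=bot.observe();print(o["tool_pos"],o["ee_rot"].round(4),o["wrist_force"],o["opening"])
y=np.radians(22.8);e=np.array([[np.cos(y),np.sin(y)],[-np.sin(y),np.cos(y)]]);print("station xy",e@(o["tool_pos"][:2]-[.536,.0144]))
c=capture("side");s=c["pixels"][:,:,::-1]
cv2.imwrite("pics/c4.png",cv2.resize(s[180:300,150:270],(600,600),interpolation=cv2.INTER_CUBIC))
```

```text
[ 0.50911747 -0.04679569  0.14116726] [[ 9.227e-01  3.856e-01  1.100e-03]
 [ 3.856e-01 -9.227e-01  6.000e-04]
 [ 1.200e-03 -2.000e-04 -1.000e+00]] [-0.13195356 -0.95733414 -0.76097008] 0.006966612209243669
station xy [-0.0484963  -0.04599666]
```

View pics/c4.png

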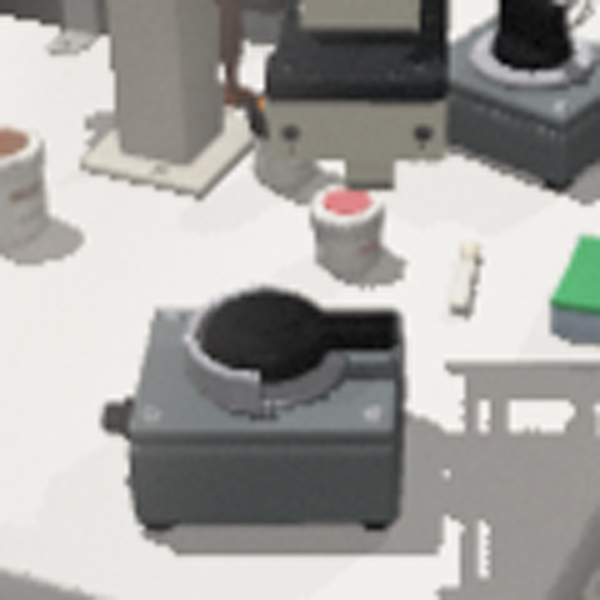

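The head sits visibly lower (crop (262,340)), so it is latched. The lug is at rest at (360,330) and the tips are clear on its -y side. I'll lower beside the lug and come up to light contact.

{"name": "carry_out", "arguments": {
  "rows": [
    [[1, 0, 0, 0.15, 0], [1, 0, 0, 0.295, 0], [1, 0, 0, 0.295, 0], [1, 0, -0.05, 0.295, 0], [1, 0, -0.09, 0.295, 0], [1, 0, -0.1, 0.295, 0], [1, 0, -0.1, 0.295, 0]]
  ]
}}

```text
time_s: 5.7
tool_pos: [0.5011, -0.0294, 0.0823]
ee_rot: [[0.923, 0.385, 0.001], [0.385, -0.923, -0.0], [0.001, 0.001, -1.0]]
wrist_force: [0.6, -0.7, -0.5]
opening: 0.003
finger_force: 0.0
```

Run:
```python
from plant import capture,bot
from h import *
o=bot.observe()
y=np.radians(22.8);e=np.array([[np.cos(y),np.sin(y)],[-np.sin(y),np.cos(y)]]);q=e@(o["tool_pos"][:2]-[.536,.0144]);print("station xy",q,o["tool_pos"][2],o["wrist_force"])
# arc rows: point (-.048,-.026) turned clockwise by th, as shift from now along station axes
p=np.array([-.048,-.026])
for d in(9,18,27,36,45,50):
    t=np.radians(d);R=np.array([[np.cos(t),np.sin(t)],[-np.sin(t),np.cos(t)]]);v=(R@p-p)/.2;print(d,"dx %.3f dy %.3f yaw %.2f"%(v[0],-v[1],d/90))
c=capture("side");s=c["pixels"][:,:,::-1]
cv2.imwrite("pics/c5.png",cv2.resize(s[180:300,150:270],(600,600),interpolation=cv2.INTER_CUBIC))
```

```text
station xy [-0.04919772 -0.02688119] 0.08227867227350044 [ 0.58818174 -0.67033704 -0.52206237]
9 dx -0.017 dy -0.039 yaw 0.10
18 dx -0.028 dy -0.081 yaw 0.20
27 dx -0.033 dy -0.123 yaw 0.30
36 dx -0.031 dy -0.166 yaw 0.40
45 dx -0.022 dy -0.208 yaw 0.50
50 dx -0.014 dy -0.230 yaw 0.56
```

View pics/c5.png

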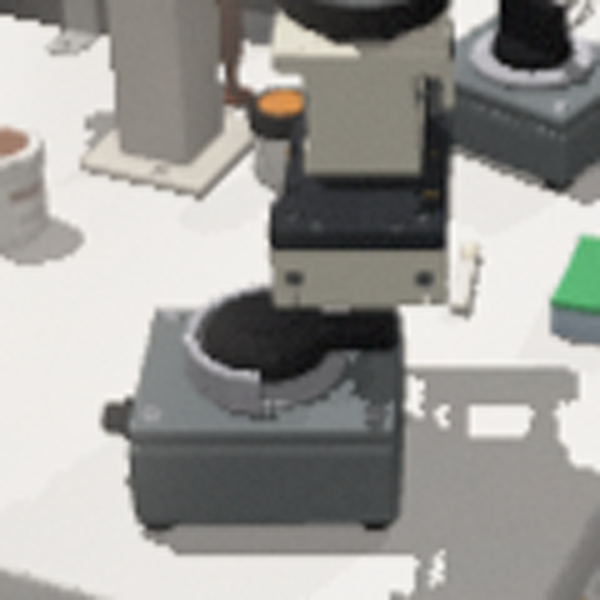

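The fingers are beside the lug at rest, still with almost no force. Now the arc push.

{"name": "carry_out", "arguments": {
  "rows": [
    [[1, -0.009, -0.02, 0, 0.05], [1, -0.017, -0.039, 0, 0.1], [1, -0.023, -0.06, 0, 0.15], [1, -0.028, -0.081, 0, 0.2], [1, -0.031, -0.102, 0, 0.25], [1, -0.033, -0.123, 0, 0.3], [1, -0.033, -0.145, 0, 0.35], [1, -0.031, -0.166, 0, 0.4]]
  ]
}}

```text
time_s: 6.75
tool_pos: [0.4822, -0.0019, 0.0818]
ee_rot: [[0.972, -0.235, -0.0], [-0.235, -0.972, -0.001], [-0.0, 0.001, -1.0]]
wrist_force: [-0.1, -0.9, 0.8]
opening: 0.007
finger_force: 0.4
```

Run:
```python
from plant import capture,bot
from h import *
o=bot.observe();y=np.radians(22.8);e=np.array([[np.cos(y),np.sin(y)],[-np.sin(y),np.cos(y)]]);q=e@(o["tool_pos"][:2]-[.536,.0144]);print("station xy",q,o["tool_pos"][2],o["wrist_force"],o["ee_rot"].round(3))
s=capture("side")["pixels"][:,:,::-1];t=capture("top")["pixels"][:,:,::-1]
a=cv2.resize(s[180:300,150:270],(400,400),interpolation=cv2.INTER_CUBIC);b=cv2.resize(t[120:220,85:185],(400,400),interpolation=cv2.INTER_CUBIC)
cv2.imwrite("pics/c6.png",np.hstack([a,b]))
```

```text
station xy [-0.05591169  0.00577484] 0.08182171589594264 [-0.06089254 -0.90503949  0.78208897] [[ 0.972 -0.235 -0.   ]
 [-0.235 -0.972 -0.001]
 [-0.     0.001 -1.   ]]
```

View pics/c6.png

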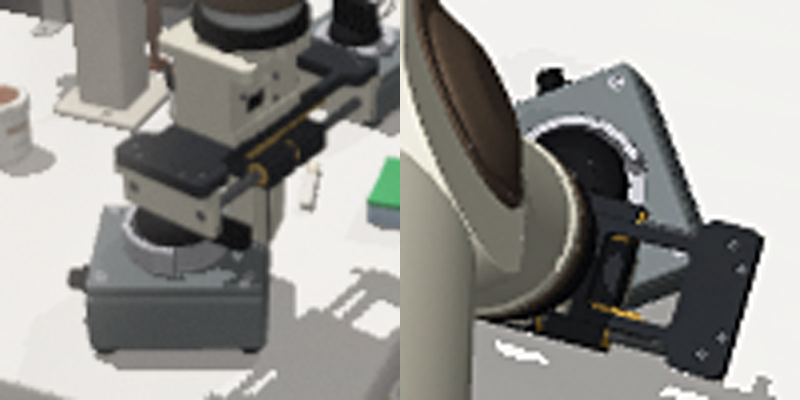

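The side view shows the lug turned clockwise (around (235,232)) with the finger following it. I'll continue the arc.

{"name": "carry_out", "arguments": {
  "rows": [
    [[1, -0.009, -0.02, 0, 0.05], [1, -0.017, -0.039, 0, 0.1], [1, -0.023, -0.06, 0, 0.15], [1, -0.023, -0.06, 0, 0.15], [1, -0.023, -0.06, 0, 0.15]]
  ]
}}

```text
time_s: 7.48
tool_pos: [0.4805, 0.011, 0.0817]
ee_rot: [[0.893, -0.451, -0.0], [-0.451, -0.893, -0.0], [-0.0, 0.0, -1.0]]
wrist_force: [-0.6, -1.3, -0.0]
opening: 0.01
finger_force: 0.4
```

Run:
```python
from plant import capture,bot
from h import *
o=bot.observe();print(o["tool_pos"],o["wrist_force"],o["finger_force"])
s=capture("side")["pixels"][:,:,::-1]
cv2.imwrite("pics/c7.png",cv2.resize(s[200:300,160:260],(600,600),interpolation=cv2.INTER_CUBIC))
```

```text
[0.48048789 0.01100748 0.08165806] [-0.56689753 -1.26357078 -0.02065174] 0.4280441071023233
```

View pics/c7.png

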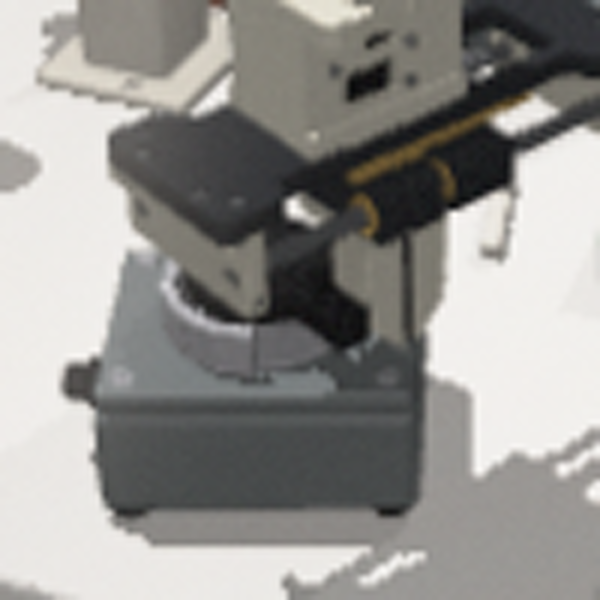

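The lug is turned about 50°, with its lower outer corner at crop (350,347). I'll compare that numerically with the out and latched heights.

Run:
```python
from plant import capture
from h import *
c=capture("side");y=np.radians(22.8);S=np.array([[np.cos(y),-np.sin(y)],[np.sin(y),np.cos(y)]])
for th in(.7,.8,.9,1.):
  R=np.array([[np.cos(th),np.sin(th)],[-np.sin(th),np.cos(th)]])
  for b in(.078,.071):
    r=[]
    for p,z in(((-.058,.007),b),((-.058,-.007),b),((-.058,-.004),b+.018),((-.058,.004),b+.018)):
      w=np.r_[S@R@np.array(p)+[.536,.0144],z];u,v=proj(c,w);r.append((round((u-160+.5)*6),round((v-200+.5)*6)))
    print(th,b,r)
```

```text
0.7 0.078 [(354, 349), (381, 331), (374, 295), (359, 305)]
0.7 0.071 [(355, 364), (381, 346), (374, 310), (359, 321)]
0.8 0.078 [(342, 355), (371, 339), (363, 302), (346, 311)]
0.8 0.071 [(342, 371), (371, 354), (364, 318), (347, 327)]
0.9 0.078 [(328, 361), (359, 346), (351, 309), (333, 317)]
0.9 0.071 [(328, 376), (360, 361), (352, 325), (334, 333)]
1.0 0.078 [(313, 366), (347, 353), (338, 315), (319, 322)]
1.0 0.071 [(314, 381), (347, 368), (339, 331), (319, 338)]
```

The corners match a twist of about 0.72 rad with the lug at the fully-out height, so the head has popped out. I'll return along the arc, back off and lift.

{"name": "carry_out", "arguments": {
  "rows": [
    [[1, 0.023, 0.036, 0, -0.1], [1, 0.052, 0.068, 0, -0.2], [1, 0.085, 0.095, 0, -0.3], [1, 0.122, 0.116, 0, -0.4], [1, 0.162, 0.132, 0, -0.5], [1, 0.183, 0.137, 0, -0.55], [1, 0.3, 0.235, 0, -0.55], [1, 0.3, 0.235, 0, -0.55]]
  ]
}}

```text
time_s: 8.57
tool_pos: [0.514, -0.0604, 0.0817]
ee_rot: [[0.925, 0.381, 0.001], [0.381, -0.925, -0.001], [0.001, 0.001, -1.0]]
wrist_force: [0.7, 0.1, 0.1]
opening: 0.006
finger_force: 0.0
```

{"name": "carry_out", "arguments": {
  "rows": [
    [[1, 0, 0, -0.2, 0], [1, 0, 0.1, -0.4, 0], [1, 0, 0.2, -0.6, 0], [1, -0.2, 0.4, -0.7, 0], [1, -0.4, 0.6, -0.7, 0], [1, -0.4, 0.8, -0.7, 0], [1, -0.4, 0.8, -0.7, 0], [1, -0.4, 0.8, -0.7, 0]]
  ]
}}

```text
time_s: 9.57
tool_pos: [0.5005, -0.2346, 0.2215]
ee_rot: [[0.923, 0.385, -0.0], [0.385, -0.923, 0.001], [0.0, -0.001, -1.0]]
wrist_force: [-0.1, 0.1, 0.1]
opening: 0.002
finger_force: 0.0
```

Run:
```python
from plant import capture,bot
from h import *
o=bot.observe();print(o["time_s"],o["tool_pos"],o["wrist_force"],abs(o["dq"]).max())
s=capture("side")["pixels"][:,:,::-1];t=capture("top")["pixels"][:,:,::-1]
a=cv2.resize(s[190:310,150:270],(400,400),interpolation=cv2.INTER_CUBIC);b=cv2.resize(t[120:220,85:185],(400,400),interpolation=cv2.INTER_CUBIC)
cv2.imwrite("pics/c8.png",np.hstack([a,b]))
```

```text
9.575 [ 0.50045923 -0.23457967  0.22152435] [-0.08058044  0.0842487   0.08038529] 0.8338268639990828
```

View pics/c8.png

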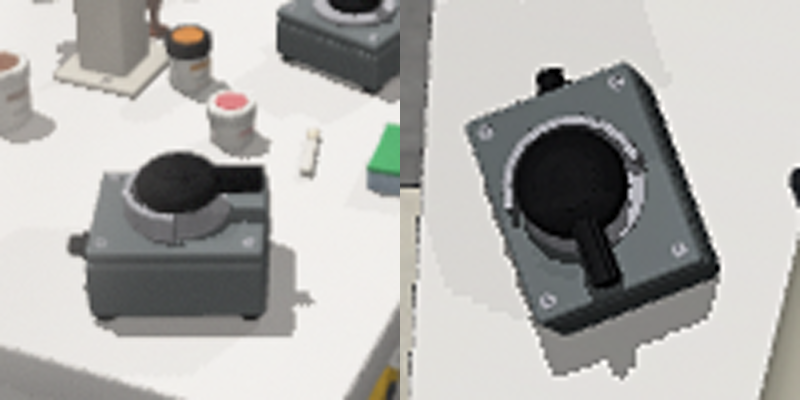

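Both views show the head out (light gap under the lug at (245,200)). The lug is back at rest at (600,255), just as in the first pictures, and the nearby loose things haven't moved. I'm handing in.

```bash
python3 -c "
from plant import sign_off
print(sign_off())"
```

```text
the job is handed in; nothing more can be done
None
```

I pressed the head in until it latched, pushed the lug clockwise until the head popped out, let the lug swing back to rest, and handed the job in at about 9.6 s of the 42 s; the hand-in returned no verdict.

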